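# Push a stuck tube adapter up out of its well with the push-out hook

## Robot

A 7-joint arm with a two-finger parallel gripper is mounted at the origin on a cart in front of the work surface, level with it; the furniture and walls round the work are solid. World frame = base frame: x ahead of the robot, y to its left, z up, the work surface at z = 0. Lengths are in m, angles in rad, forces in N, time in s.
With the tool pointing down it reaches from about 0.4 to 0.9 m from the base axis. Payload 5.6 kg.
Tool frame: the origin (TCP) lies at the very end of the fingers, on their centre line; the grasp point (between the pads) lies 19 mm behind it; z points along the fingers, y is the direction in which the jaws open and shut (so a half turn about z gives the same grasp; the last joint's range is limited). The gripper opens to 92 mm and grips with 3 to 60 N. Pads are 20 mm wide; open, the fingers measure 128 mm over their backs; the gripper's body (75 mm by 189 mm) begins 69 mm behind the grasp point.
Start: joints at [1.163, 0.468, -0.012, 1.603, 0.006, 1.071, -0.056], TCP at [0.232, -0.607, 0.215] pointing down, gripper open.
Joint ranges: [-2.53, 2.53], [-0.31, 2.02], [-1.57, 1.55], [0.28, 2.44], [-1.29, 4.43], [0.15, 1.84], [-2.92, 2.92]. Speed limits (rad/s): [2.57, 2.57, 3.14, 3.14, 3.14, 3.14, 3.14].

## Interface

Orientations are given as a unit quaternion [x, y, z, w].
In Python, from cell import manip gives the robot as it stands. The module is installed in compiled form; this text tells all that it offers. Calls block until the motion is done:
- manip.reach(position, orientation): joint-space move of the TCP to a pose.
- manip.line_to(position, orientation=None, max_speed=0.15, guard=None): straight line of the TCP; orientation=None keeps the orientation; max_speed is the mean speed in m/s. With guard (N) it stops when the force on the tool has changed by that much, and returns True; else False.
- manip.move_j(angles): joint-space move.
- manip.gripper_to(opening, squeeze=None): opening from 0.0 (shut) to 1.0 (fully open); squeeze is the grip in N (None keeps the last); returns when the fingers have stopped.
- manip.hold(seconds).
- manip.ik(position, orientation): joint angles nearest the present ones, or None.
- manip.get_obs(): the state.
- manip.capture(name): name is "side" or "top"; returns a dict with "frame" (420x560x3 uint8, red, green, blue), "z_map" (420x560 float32, m along the optical axis (not along the pixel's ray), 0 where there is no reading), "vfov" (degrees; the focal length in pixels is half the picture's height over the tangent of half this angle, whatever the lens; pixels are square), "cx", "cy" (the principal point, pixels), "origin" and "rotation" of the camera in the world. Camera axes: x right, y down, z forward; pixel columns grow to the right and rows downward; lengths in m; the calibration is good to about 2 mm. A picture is of the moment at which its call begins.
A pose or a line that the arm cannot do raises manip.PlanningError and nothing moves.
- manip.close_job(): hands the job in, once; it reports no verdict.
The state is a dict: "clock": time; "qpos": joint angles; "qvel": joint speeds; "joint_torque": joint torques, N m; "position": TCP position; "orientation": TCP orientation; "ft_force": force on the tool from outside, world axes, zero at the start; "wrist_torque": the same for the moment, N m; "gripper_width": opening from 0.0 (shut) to 1.0 (fully open).
Only numpy, scipy, OpenCV 4.12 (cv2) and the standard library are available. Lean on these libraries where they do the work, as an engineer would, in place of code of your own. Each camera call takes 0.05 s, during which the arm holds its last target.

## Task

The wide-bore tube adapter is stuck flush in its well of the dry block. Take the push-out hook, feel without forcing for the access hole under that well and push the adapter up until it clicks and stays up; stand the hook back on the bench clear of the block, then lift the adapter out and stand it, bore up, in the enamel tray. Leave the other adapter seated and everything else where it is.

Things in the scene. Friction and masses are not known exactly. Their poses are not given: they have to be found in the camera images.
- block: Fixed dry block: aluminium block 70 (x) x 150 (y) x 30 mm on two grey side cheeks, 150 mm free between them, open below at front (-x) and back. Origin on the bench under its middle, z up, y along its two wells; top 105 mm above the bench. Wells 31 mm wide at y = +28 and -28 mm; a 5 mm steel bottom plate closes them, underside 70 mm, top (well floor) 75 mm above the bench
- well_left (a point): Centre of the mouth of the well at the block's +y end, on the top face. Each well has one round access hole, 11 mm wide, in the bottom plate below it. The plate is clamped by eye in slotted screw holes: both holes are off their wells' centres by the same unknown amount, up to 3.5 mm along x and up to 3.5 mm along y. More than 30 N of the hook on block or plate damages them
- well_right (a point): Centre of the mouth of the well at the -y end, on the top face. In each well three spring balls in the wall, 9 mm above its floor, grip the adapter: it takes about 5 to 18 N to push it up. When it has been raised by 9 to 10 mm the balls click in under it and hold it 11 mm above its seat, so its top stands 11 mm proud; from there it lifts out freely
- adapter_wide: The adapter to take out: round aluminium part 30 mm across, 30 mm high, about 60 g, with a 20 mm wide, 12 mm deep bore in its top and a flat closed underside, edge chamfered 2 mm. Origin at the centre of its underside, z along its axis to the bored end. It starts in one of the two wells, its top flush with the block's top face
- adapter_narrow: The other adapter, same outer size, with a 10 mm wide bore, seated in the other well; it stays there
- hook: Push-out hook: loose C-shaped metal tool, 260 g, standing on its foot. Origin under the foot below the pin; z up; the C opens to +x. Foot x -68 to +34 mm, 44 mm wide (y), 8 mm thick; pin at the origin, 9 mm thick, flat end, 18 mm collar up to z = 14 mm; back post x -63 to -53 mm; top arm z 121 to 132 mm; on it, straight above the pin, a black grip 30 mm (x) x 18 mm (y), z 132 to 180 mm
- hook_tip (a point): centre of the flat end of the hook's pin, on the hook's z axis, 52 mm above the underside of its foot
- tray: White enamel tray with a blue rim, 279 mm (x) x 404 mm (y), 40 mm high, fixed on the bench. Origin at the centre of its underside, z up; inner floor 2 to 9 mm above the bench, about 230 x 340 mm; the part with y below 20 mm is empty, a petri dish and a spatula lie beyond it
- petri: bystander: petri dish 73 mm wide, 15 mm high, in the tray
- flask: bystander: conical flask with a red stopper, 75 mm wide, 114 mm high, origin under its middle
- beaker: bystander: glass beaker, 60 mm wide, 70 mm high, origin under its middle
- vial_a: bystander: brown screw-cap vial with a black cap, 25 mm wide, 60 mm high, origin under its middle
- vial_b: bystander: clear screw-cap vial with a black cap, 25 mm wide, 60 mm high, origin under its middle

How it is judged:
On the way:
1. the hook pushes the wide-bore adapter up in its well by at least 9 mm (z of adapter_wide in the frame of block above 0.084 m and contact force between hook and adapter_wide above 0.3 N), for 0.1 s.
At the end, for the whole second after the job is handed in: The wide-bore adapter stands bore up (within 0.2 rad) at rest on the floor of the enamel tray, the hook stands upright on the bench, not touching the block, and the narrow-bore adapter is still seated in its well (raised less than 3 mm) (x of adapter_wide in the frame of tray between -0.115 and 0.115 m and y of adapter_wide in the frame of tray between -0.175 and 0.175 m and z of adapter_wide in the frame of tray below 0.013 m and angle between adapter_wide's own z axis and vertical below 0.2 rad and linear speed of each of adapter_wide, hook below 0.02 m/s and angle between hook's own z axis and vertical below 0.1 rad and height (world z) of hook below 0.006 m and contact force between hook and block below 0.1 N and z of adapter_narrow in the frame of block below 0.078 m).
It fails at once if the hook presses on the block or its bottom plate with more than 30 N (contact force between hook and block above 30 N).
It fails at once if the narrow-bore adapter is pushed up by more than 5 mm (z of adapter_narrow in the frame of block above 0.08 m).
It fails at once if a bystander (flask, beaker, vial, petri dish) is moved by more than 30 mm (distance of any of flask, beaker, vial_a, vial_b, petri from where it was at the start of the episode above 0.03 m).
It also fails if it takes over 64 s, if anything falls off the work surface, if the arm or the gripper's body presses on something with over 40 N, if the wrist force passes 120 N, or if a joint passes its speed limit or range.

## Working session

There is one attempt and no reset: what is moved stays moved. The work goes in short steps, each a Python script; the robot and the scene stay as the last script left them, time stands still between calls to the robot, and variables do not carry over. Pictures are saved under pics/ and viewed, and the job is handed in when it is done.

```bash
mkdir -p pics; ls; python3 - <<'E'
from cell import manip
import cv2,numpy as np,pickle
o=manip.get_obs();print(o)
for n in("side","top"):
    c=manip.capture(n);pickle.dump(c,open(n+"0.pkl","wb"))
    cv2.imwrite(f"pics/{n}0.png",c["frame"][:,:,::-1])
    print(n,c["vfov"],c["cx"],c["cy"],c["origin"],c["rotation"])
E
```

```text
pics
{'clock': 0.0, 'qpos': array([ 1.16300037,  0.46838069, -0.01160352,  1.60364745,  0.00601572,
        1.07140629, -0.05631435]), 'qvel': array([ 8.22559089e-04,  2.09068557e-04, -1.03563299e-04,  7.77780532e-05,
        3.44213546e-04, -4.76160243e-04,  1.14281976e-03]), 'joint_torque': array([-6.92684844e-04, -5.20578611e+01, -1.27176478e-02, -2.43750536e+01,
       -5.65595878e-02,  1.73620367e-02,  1.57051845e-04]), 'position': array([ 0.23160763, -0.6066919 ,  0.21362822]), 'orientation': array([ 9.83417504e-01,  1.81353786e-01, -2.31891106e-04, -8.73510387e-04]), 'ft_force': array([ 0.89321692,  0.30706248, -0.27298096]), 'wrist_torque': array([-0.01960492, -0.00148157,  0.07569231]), 'gripper_width': 0.997292360241297}
side 42.917320192334735 283.1709626928568 208.92365860322155 [0.34033523 1.30211736 1.10878068] [-0.07158875  0.8901755  -0.44934126  0.02355961]
top 48.476823803461166 279.60365085420756 208.58759470110817 [ 0.27595008 -0.04678777  1.29283849] [ 0.70627978 -0.70084923  0.07926383 -0.06079865]
```

View pics/side0.png

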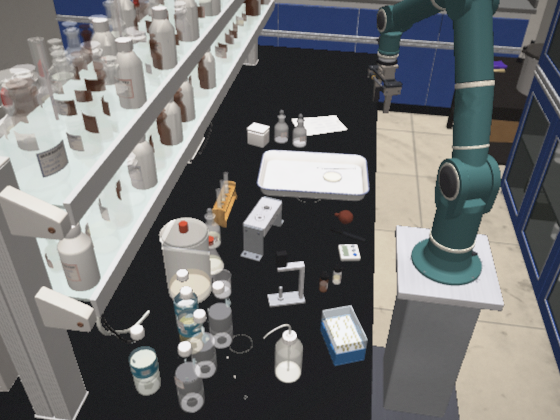

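View pics/top0.png

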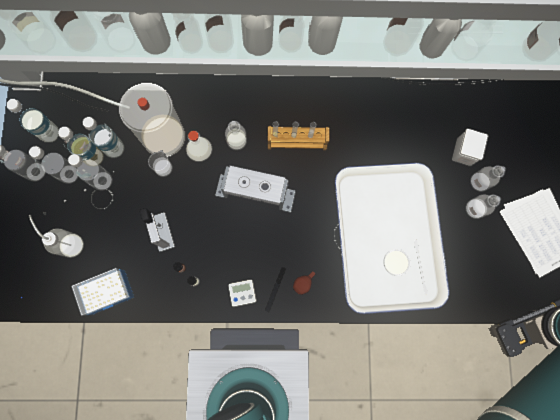

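The top view shows the block at about (257,187), hook at (158,230), tray at (393,238) and petri at (397,263), with +x up and +y to the left. I'll zoom in and deproject.

```bash
cat > h.py <<'E'
import numpy as np,cv2,pickle
from scipy.spatial.transform import Rotation as R
def cam(c):
    f=c["frame"].shape[0]/2/np.tan(np.radians(c["vfov"])/2)
    return f,c["cx"],c["cy"],np.array(c["origin"]),R.from_quat(c["rotation"]).as_matrix()
def ray(c,u,v,z):
    f,cx,cy,o,M=cam(c); d=M@np.array([(u-cx)/f,(v-cy)/f,1.]); return o+d*(z-o[2])/d[2]
def cloud(c):
    f,cx,cy,o,M=cam(c); z=c["z_map"]; v,u=np.indices(z.shape)
    P=np.stack([(u-cx)/f*z,(v-cy)/f*z,z],-1)@M.T+o; P[z==0]=np.nan; return P
def proj(c,p):
    f,cx,cy,o,M=cam(c); q=M.T@(np.array(p)-o); return f*q[0]/q[2]+cx,f*q[1]/q[2]+cy
def crop(c,u0,u1,v0,v1,s,name):
    cv2.imwrite(name,cv2.resize(c["frame"][v0:v1,u0:u1,::-1],None,fx=s,fy=s,interpolation=cv2.INTER_CUBIC))
E
python3 - <<'E'
from h import *
t=pickle.load(open("top0.pkl","rb"));s=pickle.load(open("side0.pkl","rb"))
crop(t,130,310,145,260,4.4,"pics/topz.png");crop(s,215,365,180,315,4.4,"pics/sidez.png")
P=cloud(t);print("bench z",np.nanmedian(P[270:310,310:330,2]),P[187,235],P[238,393],P[230,150],P[140,197],P[135,235])
Q=cloud(s);print(Q[250,240],Q[210,265])
print("shelf",np.nanmin(P[0:80,:,0]),P[40,250],P[70,250],P[75,250],P[80,250])
E
```

```text
bench z -0.0009050215408274997 [0.57125708 0.03963262 0.10529229] [ 0.45491395 -0.39907896  0.00106415] [0.45169134 0.24701248 0.13132914] [0.70027573 0.14429603 0.10154118] [0.722039   0.04459949 0.08481315]
[0.63908582 0.06085724 0.00330253] [ 0.57493203 -0.02523184  0.10542172]
shelf 0.7864016901002341 [ 0.82545266 -0.00499822  0.38510697] [ 0.79037038 -0.00330613  0.31994279] [9.42907249e-01 1.06743927e-02 7.56535927e-04] [ 0.92927869  0.01061318 -0.00426832]
```

View pics/topz.png

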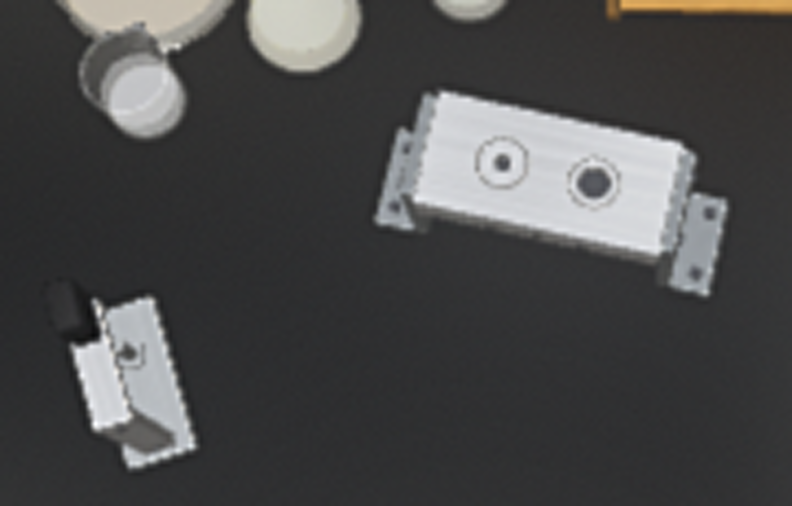

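View pics/sidez.png

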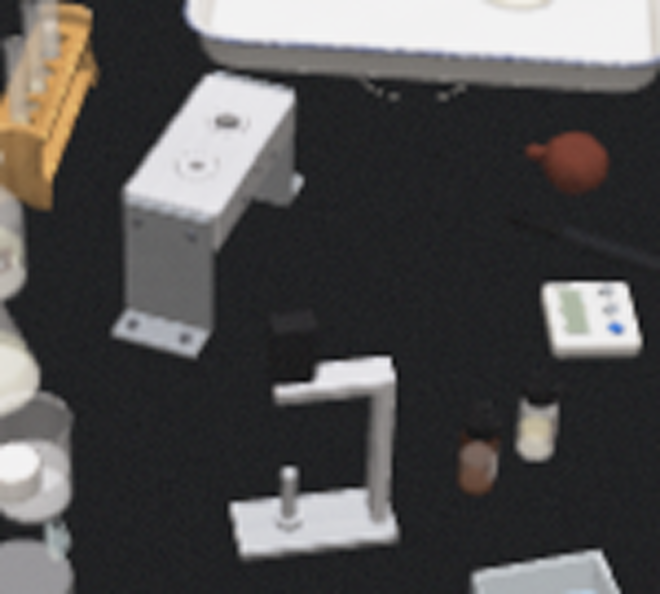

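```bash
python3 - <<'E'
from h import *
t=pickle.load(open("top0.pkl","rb"));s=pickle.load(open("side0.pkl","rb"))
def rect(P,name,m):
    q=P[m][:,:2]; r=cv2.minAreaRect((q*1000).astype(np.float32)); print(name,len(q),np.round(r[0],1),np.round(r[1],1),round(r[2],2),"z",np.median(P[m][:,2]).round(4)); return cv2.boxPoints(r)
for n,c in(("top",t),("side",s)):
    P=cloud(c); X,Y,Z=P[...,0],P[...,1],P[...,2]
    b=(X>.48)&(X<.66)&(Y>-.1)&(Y<.12)
    rect(P,n+" block top",b&(abs(Z-.105)<.006))
    h=(X>.36)&(X<.56)&(Y>.15)&(Y<.3)
    rect(P,n+" foot",h&(Z>.004)&(Z<.012))
    rect(P,n+" arm",h&(Z>.126)&(Z<.137))
    rect(P,n+" grip",h&(Z>.175)&(Z<.19))
    print(n,"maxz hook",np.nanmax(Z[h]))
# bores by ray
t4=lambda u,v:(130+(u+.5)/4.4-.5,145+(v+.5)/4.4-.5); s4=lambda u,v:(215+(u+.5)/4.4-.5,180+(v+.5)/4.4-.5)
print("top narrow",ray(t,*t4(502,163),.105),"wide",ray(t,*t4(594,181),.105))
print("side narrow",ray(s,*s4(197,166),.105),"wide",ray(s,*s4(229,122),.105))
# adapters: outer rim / edges
print("top block corners",[ray(t,*t4(*p),.105)[:2].round(4) for p in((440,92),(690,146),(660,252),(413,203))])
print("top pin collar",ray(t,*t4(128,352),.05)[:2], "foot corners",[ray(t,*t4(*p),.008)[:2].round(4) for p in((153,297),(196,447),(131,467))])
print("side pin tip",ray(s,*s4(290,468),.052)[:2],"foot",[ray(s,*s4(*p),.008)[:2].round(4) for p in((230,503),(240,548),(397,538),(385,487))])
E
```

```text
top block top 1590 [580.8 -10. ] [167.9  71.6] 78.05 z 0.1043
top foot 431 [460.1 225.3] [198.2 149. ] 0.1 z 0.0065
top arm 194 [458.1 243.8] [72.2 22.7] 18.65 z 0.1313
top grip 87 [482.9 252.2] [29.  17.5] 19.76 z 0.1786
top maxz hook 0.18414181238210814
side block top 755 [578.9 -12.6] [180.4  73.8] 78.34 z 0.1062
side foot 633 [459.4 224.9] [149.7 198.6] 89.95 z 0.0063
side arm 158 [457.6 242.1] [76.9 27.5] 22.28 z 0.1322
side grip 62 [481.9 250.2] [30. 20.] 23.4 z 0.1805
side maxz hook 0.18592712964732794
top narrow [0.58601963 0.0172152  0.105     ] wide [ 0.57561232 -0.0377327   0.105     ]
side narrow [0.58540579 0.01465516 0.105     ] wide [ 0.57234088 -0.04060758  0.105     ]
top block corners [array([0.6295, 0.0552]), array([ 0.5979, -0.0949]), array([ 0.5328, -0.0773]), array([0.5609, 0.0694])]
top pin collar [0.47879854 0.24527855] foot corners [array([0.5211, 0.2414]), array([0.426 , 0.2096]), array([0.4131, 0.2492])]
side pin tip [0.48279215 0.24487068] foot [array([0.5221, 0.239 ]), array([0.5091, 0.2767]), array([0.4119, 0.2512]), array([0.4249, 0.2075])]
```

```bash
cat >> h.py <<'E'
def q(yaw): return [np.cos(yaw/2),np.sin(yaw/2),0,0]
HY=np.radians(18.4); BY=np.radians(-11.8)
E
python3 - <<'E'
from h import *
from cell import manip
for nm,p,y in(("hook",(.4824,.2512,.137),HY),("hookup",(.4824,.2512,.25),HY),("well",(.5741,-.0389,.155),BY),("pre",(.45,-.01,.155),BY),("tray",(.52,-.40,.05),0)):
  for k in(0,np.pi,-np.pi):
    j=manip.ik(p,q(y+k)); print(nm,k,None if j is None else np.round(j,2))
t=pickle.load(open("top0.pkl","rb"));P=cloud(t)
for uv in((385,195),(390,210),(370,200),(410,200)): print(uv,P[uv[1],uv[0]])
print([P[v,u] .round(3) for u,v in((345,172),(430,170),(440,300),(352,305))])
for lo,uv in(("flask",(197,145)),("beaker",(160,163))):print(lo,P[uv[1],uv[0]])
E
```

```text
hook 0 [ 0.09  0.53 -0.81  1.89  0.48  0.92 -2.2 ]
hook 3.141592653589793 [ 0.28  0.7  -1.12  1.88  0.73  1.05  0.74]
hook -3.141592653589793 [ 0.28  0.7  -1.12  1.88  0.73  1.05  0.74]
hookup 0 [ 0.2   0.42 -0.94  1.78  0.37  1.13 -2.11]
hookup 3.141592653589793 [ 0.39  0.62 -1.31  1.77  0.63  1.25  0.81]
hookup -3.141592653589793 [ 0.39  0.62 -1.31  1.77  0.63  1.25  0.81]
well 0 [ 0.22  0.43 -0.27  1.83  0.14  0.9  -1.89]
well 3.141592653589793 [ 0.55  0.53 -0.71  1.81  0.41  0.96  1.03]
well -3.141592653589793 [ 0.55  0.53 -0.71  1.81  0.41  0.96  1.03]
pre 0 [ 0.34  0.25 -0.45  2.11  0.15  0.81 -1.97]
pre 3.141592653589793 [ 0.7   0.35 -0.86  2.09  0.35  0.86  0.99]
pre -3.141592653589793 [ 0.7   0.35 -0.86  2.09  0.35  0.86  0.99]
tray 0 [ 0.62  0.67 -0.02  1.69  0.02  0.78 -0.98]
tray 3.141592653589793 [ 1.02  0.76 -0.59  1.66  0.53  0.88  1.78]
tray -3.141592653589793 [ 1.02  0.76 -0.59  1.66  0.53  0.88  1.78]
(385, 195) [ 0.57794149 -0.38061102  0.00406343]
(390, 210) [ 0.53436178 -0.39304879  0.00443279]
(370, 200) [ 5.63858302e-01 -3.38091030e-01 -4.35023490e-04]
(410, 200) [ 0.56465871 -0.45255461  0.0016209 ]
[array([ 0.637, -0.263,  0.029]), array([ 0.644, -0.502,  0.037]), array([ 0.284, -0.511,  0.028]), array([ 0.27 , -0.272,  0.038])]
flask [0.69567626 0.14810561 0.07423489]
beaker [0.65710665 0.25648921 0.02846709]
```

```bash
python3 - <<'E'
from h import *
from cell import manip
manip.line_to([.2316,-.6067,.29],max_speed=.3)
manip.reach([.4824,.2512,.23],q(HY))
print(manip.get_obs()["clock"])
c=manip.capture("top");crop(c,90,310,120,270,3.5,"pics/t1.png")
E
```

```text
3.6333
```

View pics/t1.png

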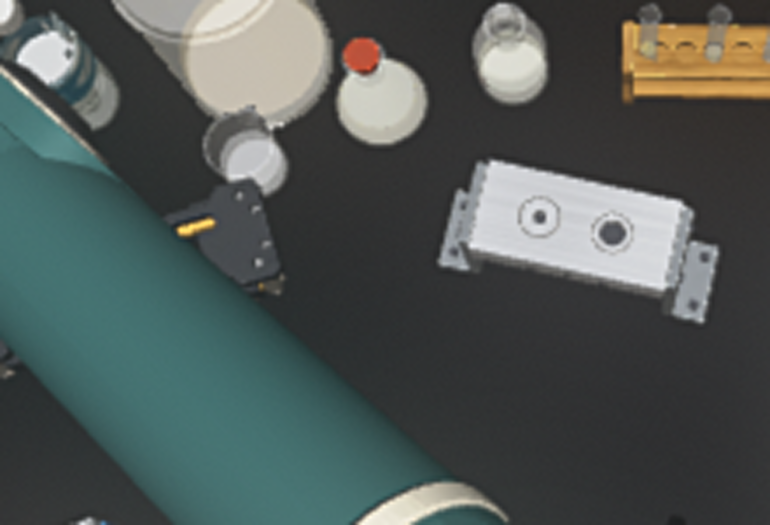

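```bash
python3 - <<'E'
from h import *
from cell import manip
print(manip.line_to([.4824,.2512,.140],max_speed=.15,guard=8))
o=manip.get_obs();print(o["clock"],o["position"],o["ft_force"])
manip.gripper_to(0.1,squeeze=55)
o=manip.get_obs();print(o["clock"],o["position"],o["ft_force"],o["wrist_torque"],o["gripper_width"]*92)
c=manip.capture("side");crop(c,215,365,180,315,4.4,"pics/s2.png")
E
```

```text
False
4.4333 [0.48280687 0.25171982 0.14064458] [-0.36682028  0.90415119 -0.27691243]
5.5417 [0.48239918 0.25120768 0.13997418] [ 0.00193218 -0.28733672 -0.00938479] [ 0.01063266 -0.01741717  0.04561279] 17.81262835562836
```

View pics/s2.png

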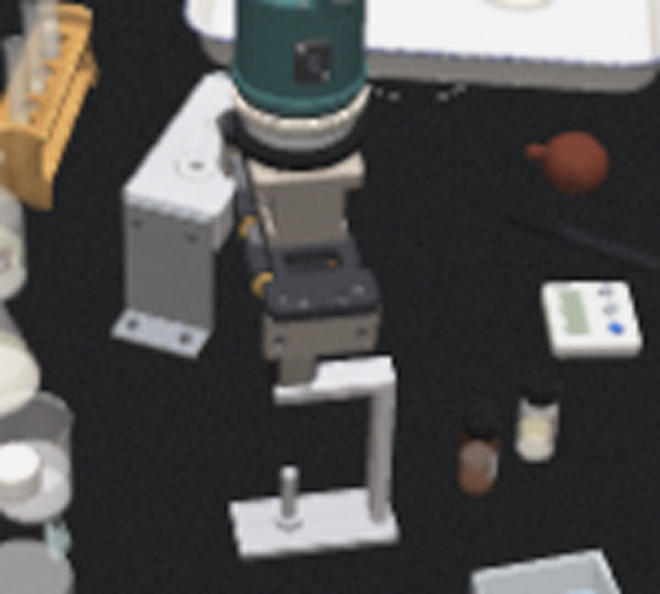

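```bash
python3 - <<'E'
from h import *
from cell import manip
W=np.array([.5741,-.0389]);bx=np.array([np.cos(BY),np.sin(BY)])
manip.line_to([.4824,.2512,.215],max_speed=.2)
p=W-.105*bx
manip.line_to([p[0],p[1],.215],q(BY),max_speed=.25)
manip.line_to([p[0],p[1],.150],max_speed=.15)
o=manip.get_obs();print(o["clock"],o["position"],o["orientation"],o["ft_force"],o["wrist_torque"],o["gripper_width"]*92)
for n in("side","top"):
    c=manip.capture(n);pickle.dump(c,open(n+"3.pkl","wb"))
s=pickle.load(open("side3.pkl","rb"));crop(s,215,365,150,285,4.4,"pics/s3.png")
t=pickle.load(open("top3.pkl","rb"));crop(t,180,320,145,260,5,"pics/t3.png")
E
```

```text
7.925 [ 0.47179454 -0.01649431  0.15036793] [ 9.94779387e-01 -1.02048077e-01  2.05480537e-04 -3.45886738e-04] [ 1.34858698  0.99394462 -2.14216894] [ 0.05838597 -0.05419883  0.03409471] 17.583803023313024
```

View pics/s3.png

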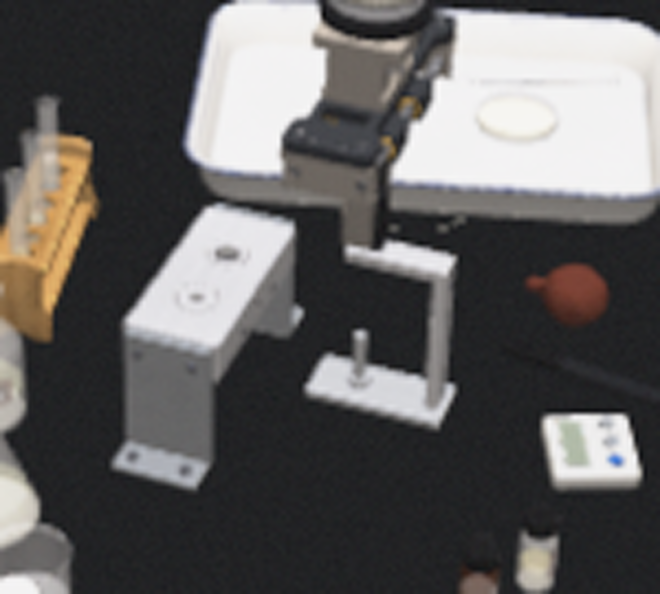

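View pics/t3.png

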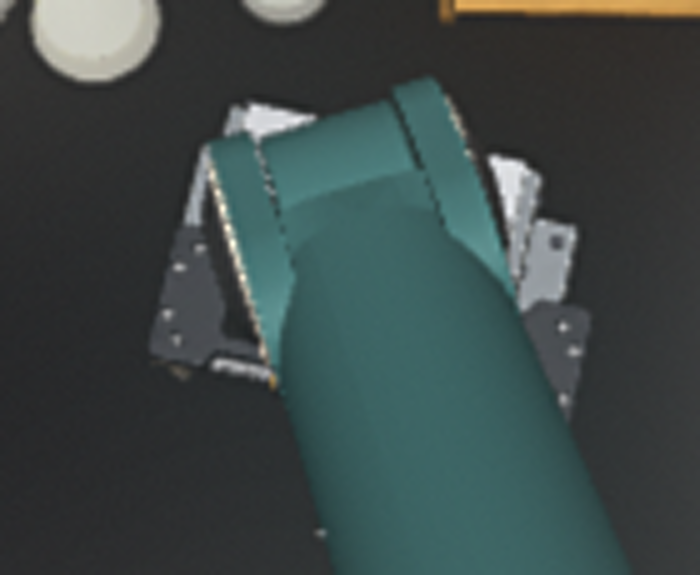

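```bash
python3 - <<'E'
from h import *
s=pickle.load(open("side3.pkl","rb"))
f=lambda u,v:(215+(u+.5)/4.4-.5,150+(v+.5)/4.4-.5)
crop(s,265,325,190,250,10,"pics/s3z.png")
P=np.array([.4718,-.0165])
print("tip",ray(s,*f(361,333),.0624)[:2]-P)
for u,v,d in((305,390,(34,22)),(437,426,(-68,-22)),(455,388,(-68,22)),(326,356,(34,22))):
    print(ray(s,*f(u,v),.018)[:2])
R2=np.array([[np.cos(BY),-np.sin(BY)],[np.sin(BY),np.cos(BY)]])
for d in((34,22),(-68,22),(-68,-22),(34,-22)):
    e=P+R2@np.array(d)/1000; a=proj(s,[*e,.0184]); print(d,e.round(4),((a[0]-215)*4.4,(a[1]-150)*4.4))
print("exp tip px",[(a-b)*4.4 for a,b in zip(proj(s,[*P,.0624]),(215,150))],"z70 bench",[(a-b)*4.4 for a,b in zip(proj(s,[.5741,-.0389,.105]),(215,150))])
E
```

```text
tip [ 0.00046817 -0.00372157]
[ 0.50935668 -0.00287723]
[0.41061875 0.02034566]
[ 0.40204967 -0.02429744]
[ 0.49985708 -0.0445101 ]
(34, 22) [ 0.5096 -0.0019] (np.float64(302.8129065523493), np.float64(388.67316577610273))
(-68, 22) [0.4097 0.0189] (np.float64(436.763845535774), np.float64(422.7511073180346))
(-68, -22) [ 0.4007 -0.0241] (np.float64(455.104424437332), np.float64(386.2233351485951))
(34, -22) [ 0.5006 -0.045 ] (np.float64(323.4354845615899), np.float64(353.37091850418005))
exp tip px [np.float64(359.28026930107956), np.float64(334.53637526743506)] z70 bench [np.float64(224.47826542898272), np.float64(253.42649599527013)]
```

View pics/s3z.png

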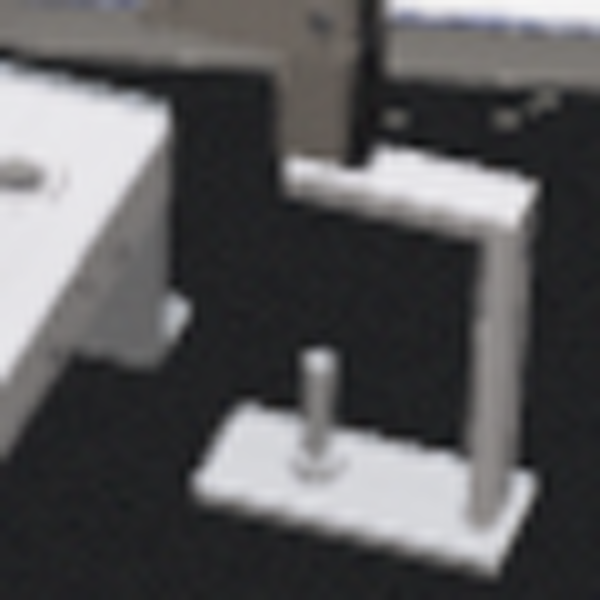

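```bash
cat >> h.py <<'E'
W=np.array([.5736,-.0397]);bx=np.array([np.cos(BY),np.sin(BY)]);by=np.array([-np.sin(BY),np.cos(BY)])
def at(dx,dy): return W+dx*bx+dy*by
E
python3 - <<'E'
from h import *
from cell import manip
print(manip.line_to([*W,.150],max_speed=.12,guard=6))
def st(l):
    o=manip.get_obs();print(l,round(o["clock"],2),o["position"].round(5),o["ft_force"].round(2),o["wrist_torque"].round(3))
st("in");manip.hold(.15);st("in");manip.hold(.05);st("in")
print(manip.line_to([*W,.166],max_speed=.02,guard=4))
st("touch");manip.hold(.1);st("touch")
c=manip.capture("side");crop(c,215,365,150,285,4.4,"pics/s4.png")
E
```

```text
False
in 9.05 [ 0.57287 -0.03951  0.14987] [-0.22  0.83 -2.7 ] [0.045 0.02  0.026]
in 9.2 [ 0.57307 -0.03958  0.15011] [-0.08 -0.18 -2.68] [0.012 0.005 0.014]
in 9.25 [ 0.57319 -0.03968  0.15017] [ 0.19 -0.2  -2.56] [ 0.033 -0.056  0.034]
True
touch 9.76 [ 0.57276 -0.03983  0.15757] [ 0.21 -0.07 -2.35] [ 0.035 -0.003  0.016]
touch 9.86 [ 0.57213 -0.03995  0.15682] [-0.09  0.7  -2.13] [ 0.012 -0.046 -0.014]
```

View pics/s4.png

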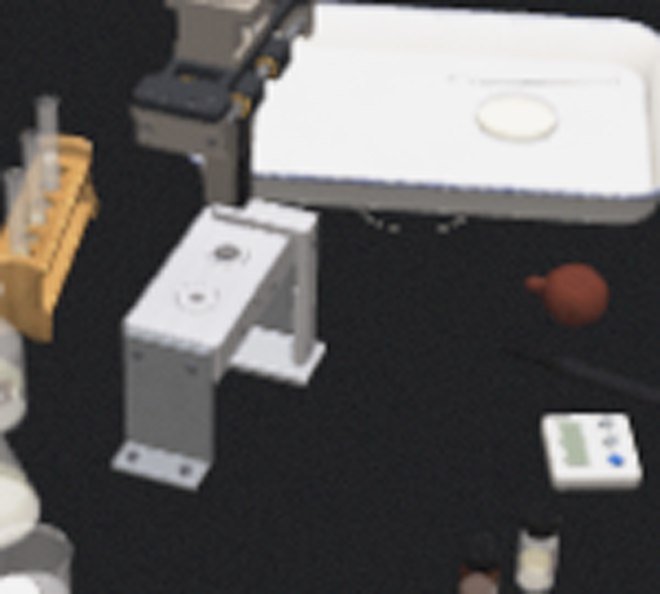

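```bash
cat > probe.py <<'E'
from h import *
from cell import manip
def hexpts(s=1.6e-3,r=5.5e-3,lim=4.3e-3):
    L=[]
    for i in range(-5,6):
        for j in range(-5,6):
            x=s*(i+.5*j);y=s*np.sqrt(3)/2*j
            if abs(x)<=lim and abs(y)<=lim: L.append((x,y))
    # ring order, by angle within a ring
    L.sort(key=lambda p:(round(max(abs(p[1])/(np.sqrt(3)/2),abs(p[0])+abs(p[1])/np.sqrt(3))/s),np.arctan2(p[1],p[0])))
    return L
def probe(d,zh=.1560,zt=.1602,g=4.,settle=.08):
    p=at(*d)
    manip.line_to([*p,zh],q(BY),max_speed=.03); manip.hold(settle)
    hit=manip.line_to([*p,zt],q(BY),max_speed=.02,guard=g)
    o=manip.get_obs(); e=o["position"][:2]-W
    print(round(o["clock"],2),"cmd",np.round(np.array(d)*1e3,1),"at",np.round([e@bx*1e3,e@by*1e3],2),"z",round(o["position"][2],5),hit,o["ft_force"].round(1),flush=True)
    return hit,o
E
python3 - <<'E'
from probe import *
L=hexpts();print(len(L))
for i,d in enumerate(L[:7]):
    hit,o=probe(d)
    if not hit or o["position"][2]>.159: print("HOLE?",i);break
E
```

```text
39
10.48 cmd [0. 0.] at [-1.22 -0.44] z 0.15785 True [-0.4 -0.4 -1.8]
11.06 cmd [-0.8 -1.4] at [-2.02 -1.81] z 0.1578 True [-0.7  0.8 -3.5]
11.65 cmd [ 0.8 -1.4] at [-0.43 -1.82] z 0.15777 True [-0.8 -0.4 -3. ]
12.23 cmd [1.6 0. ] at [ 0.33 -0.48] z 0.15774 True [-0.4  0.5 -2.5]
12.81 cmd [0.8 1.4] at [-0.39  0.99] z 0.15787 True [-0.4  0.2 -2. ]
13.39 cmd [-0.8  1.4] at [-1.96  1.24] z 0.15835 True [-0.1  1.4 -2.9]
13.97 cmd [-1.6  0. ] at [-2.73 -0.41] z 0.15793 True [-0.5  0.6 -2.8]
```

```bash
python3 - <<'E'
from probe import *
for i,d in enumerate([(-.0016,.0028),(0,.0028),(.0016,.0028),(.0024,.0014),(-.0024,.0014)]):
    hit,o=probe(d)
    if not hit or o["position"][2]>.159: print("HOLE?",i);break
E
```

```text
14.69 cmd [-1.6  2.8] at [-1.69  2.78] z 0.16037 False [-0.6 -0.3 -2.1]
HOLE? 0
```

```bash
python3 - <<'E'
from probe import *
d=(-.0016,.0028);p=at(*d)
for z in(.162,.164,.166):
    hit=manip.line_to([*p,z],q(BY),max_speed=.015,guard=20)
    o=manip.get_obs(); e=o["position"][:2]-W
    print(round(o["clock"],2),z,"at",np.round([e@bx*1e3,e@by*1e3],2),"z",round(o["position"][2],5),hit,o["ft_force"].round(1),o["wrist_torque"].round(2),flush=True)
    if hit: break
E
```

```text
14.96 0.162 at [-1.72  2.75] z 0.16204 False [-1.2  0.3 -2.2] [0.1  0.19 0.03]
15.24 0.164 at [-1.67  2.76] z 0.16402 False [-0.2  0.3 -3.1] [0.05 0.25 0.02]
15.53 0.166 at [-2.09  2.7 ] z 0.16577 False [-0.9  0.2 -4.9] [0.09 0.42 0.01]
```

```bash
python3 - <<'E'
from probe import *
d=(-.0016,.0028);p=at(*d)
for z in(.168,.170,.172):
    hit=manip.line_to([*p,z],q(BY),max_speed=.02,guard=20)
    o=manip.get_obs(); e=o["position"][:2]-W
    print(round(o["clock"],2),z,"at",np.round([e@bx*1e3,e@by*1e3],2),"z",round(o["position"][2],5),hit,o["ft_force"].round(1),o["wrist_torque"].round(2),o["gripper_width"]*92,flush=True)
    if hit: break
c=manip.capture("side");crop(c,215,365,150,285,4.4,"pics/s5.png")
E
```

```text
15.78 0.168 at [-1.74  2.8 ] z 0.16813 False [-2.   0.4 -5.1] [0.16 0.47 0.06] 17.897550971351585
16.02 0.17 at [-1.56  2.81] z 0.17043 False [-2.4  0.8 -3.2] [0.14 0.57 0.01] 17.88389867962706
16.27 0.172 at [-1.47  2.97] z 0.17258 False [-1.5  0.4 -3. ] [0.25 0.72 0.  ] 17.850527302007734
```

View pics/s5.png

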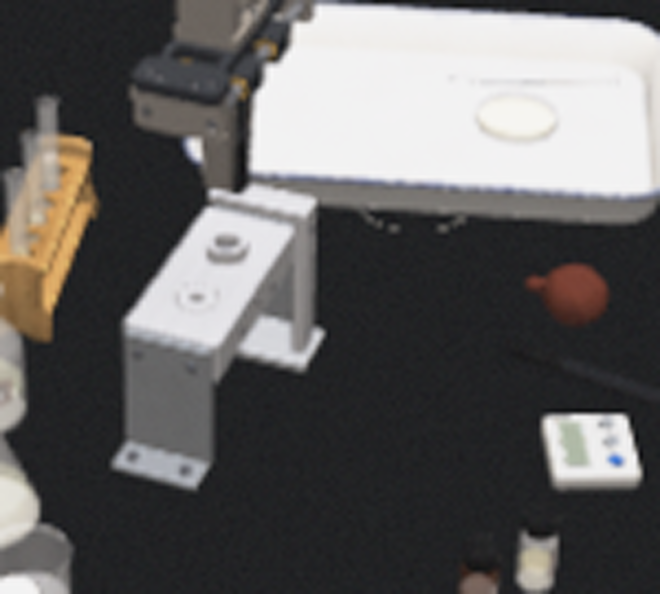

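```bash
python3 - <<'E'
from probe import *
d=(-.0016,.0028);p=at(*d)
for z in(.174,.1755,.177):
    hit=manip.line_to([*p,z],q(BY),max_speed=.02,guard=20)
    o=manip.get_obs(); e=o["position"][:2]-W
    print(round(o["clock"],2),z,"at",np.round([e@bx*1e3,e@by*1e3],2),"z",round(o["position"][2],5),hit,o["ft_force"].round(1),o["wrist_torque"].round(2),flush=True)
    if hit: break
manip.hold(.15);c=manip.capture("side");crop(c,235,295,180,240,10,"pics/s6.png")
E
```

```text
16.57 0.174 at [-1.5   2.81] z 0.17429 False [-2.2  0.7 -2.1] [ 0.2   0.62 -0.  ]
16.82 0.1755 at [-1.52  2.75] z 0.1756 False [-1.2  0.1 -2.2] [0.18 0.57 0.04]
17.07 0.177 at [-1.51  2.72] z 0.1771 False [-1.6  0.3 -3.7] [0.13 0.58 0.02]
```

View pics/s6.png

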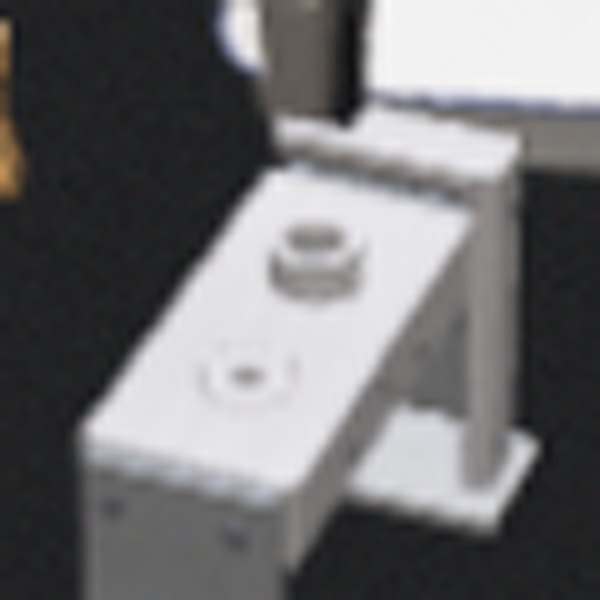

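```bash
python3 - <<'E'
from probe import *
manip.hold(.1)
c=manip.capture("side");P=cloud(c);o=manip.get_obs();print(o["clock"],o["ft_force"],o["wrist_torque"])
for z in(.105,.114,.116,.118,.12):
    a=proj(c,[.5733,-.0402,z]);print(z,(a[0]-235)*10,(a[1]-180)*10)
Z=P[...,2];m=(abs(P[...,0]-.573)<.013)&(abs(P[...,1]+.04)<.013)&(Z>.108)&(Z<.13);print(m.sum(),np.median(Z[m]),np.percentile(Z[m],[10,90]))
b=(abs(P[...,0]-.585)<.012)&(abs(P[...,1]-.0147)<.012)&(Z>.09)&(Z<.12);print(np.median(Z[b]))
E
```

```text
17.425 [-2.30678187  0.75986347 -3.04675763] [ 0.04558501  0.52477155 -0.00247993]
0.105 313.3827578097163 273.8393542975467
0.114 313.4866182426964 250.88035502072387
0.116 313.50978800785924 245.7585332994762
0.118 313.5329905297317 240.62947050238478
0.12 313.5562258778282 235.4931512627678
48 0.11772813917879943 [0.11014943 0.12192793]
0.10594076715123935
```

```bash
python3 - <<'E'
from probe import *
d=(-.0016,.0028);p=at(*d)
print(manip.line_to([*p,.1505],q(BY),max_speed=.06,guard=15))
o=manip.get_obs();print(o["clock"],o["position"],o["ft_force"].round(1),o["wrist_torque"].round(2))
r=p-.125*bx
print(manip.line_to([*r,.1505],q(BY),max_speed=.15,guard=15))
o=manip.get_obs();print(o["clock"],o["position"],o["ft_force"].round(1),o["wrist_torque"].round(2))
c=manip.capture("side");crop(c,215,375,150,285,4.4,"pics/s7.png")
E
```

```text
False
18.0167 [ 0.57317572 -0.0365836   0.15042772] [ 0.  -0.1 -2.2] [ 0.02 -0.04 -0.01]
False
19.0 [ 0.45143448 -0.01129639  0.1509018 ] [ 0.7  0.3 -2.9] [ 0.03 -0.07  0.1 ]
```

View pics/s7.png

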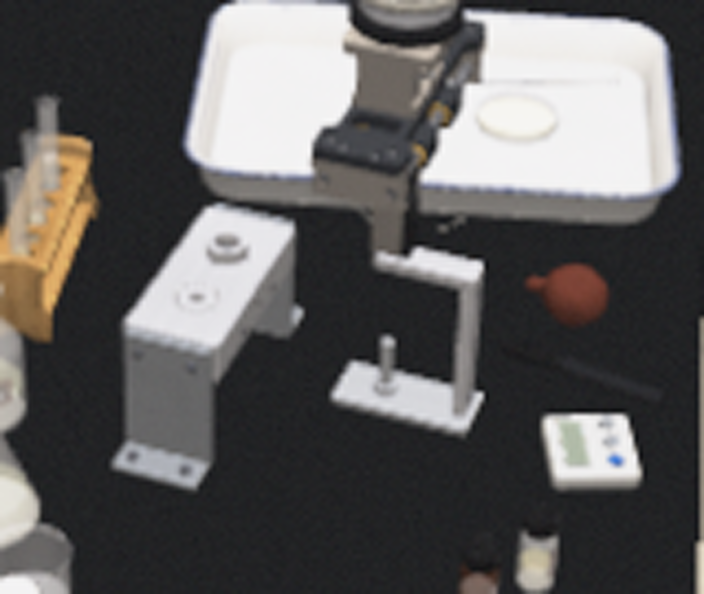

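```bash
python3 - <<'E'
from probe import *
P=cloud(manip.capture("side"));Z=P[...,2];m=(abs(P[...,0]-.573)<.013)&(abs(P[...,1]+.04)<.013)&(Z>.108)&(Z<.13);print(m.sum(),np.median(Z[m]))
r=at(-.0016,.0028)-.125*bx
hit=manip.line_to([*r,.1385],q(BY),max_speed=.03,guard=4)
o=manip.get_obs();print(hit,o["clock"],o["position"],o["ft_force"].round(1),o["wrist_torque"].round(2))
manip.gripper_to(.6)
o=manip.get_obs();print(o["clock"],o["position"],o["ft_force"].round(1))
manip.line_to([*r,.22],max_speed=.2)
for n in("side","top"):
    c=manip.capture(n);pickle.dump(c,open(n+"8.pkl","wb"))
    crop(c,*((215,375,150,285) if n=="side" else (180,340,145,260)),4.4,f"pics/{n}8.png")
E
```

```text
43 0.11412776439295602
True 19.4833 [ 0.45070721 -0.0110939   0.1398698 ] [ 0.2 -0.9  5. ] [0.08 0.05 0.03]
20.1833 [ 0.44966782 -0.01126043  0.13953573] [-0.6  0.  -0.4]
```

View pics/side8.png

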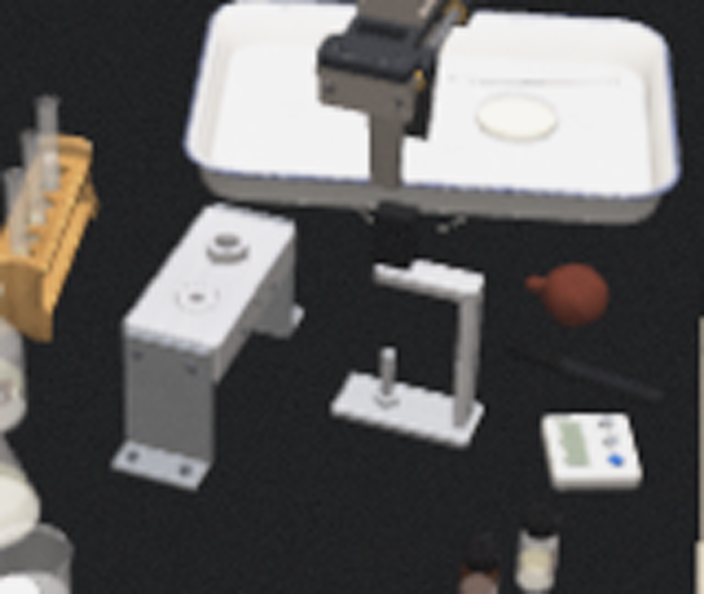

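```bash
python3 - <<'E'
from probe import *
A=np.array([.5732,-.0402])
manip.line_to([*A,.22],q(BY),max_speed=.25)
manip.line_to([*A,.135],max_speed=.2)
hit=manip.line_to([*A,.1075],max_speed=.06,guard=5)
o=manip.get_obs();print(hit,o["clock"],o["position"],o["ft_force"].round(1))
manip.gripper_to(.1,squeeze=30)
o=manip.get_obs();print(o["clock"],o["position"],o["ft_force"].round(1),o["gripper_width"]*92)
c=manip.capture("side");crop(c,215,375,150,285,4.4,"pics/s9.png")
E
```

```text
False 22.675 [ 0.57316088 -0.04002117  0.10727106] [ 0.  -0.1  0.6]
23.1917 [ 0.57345577 -0.03980566  0.10777288] [-0.3  0.5  1.2] 28.90349193927564
```

View pics/s9.png

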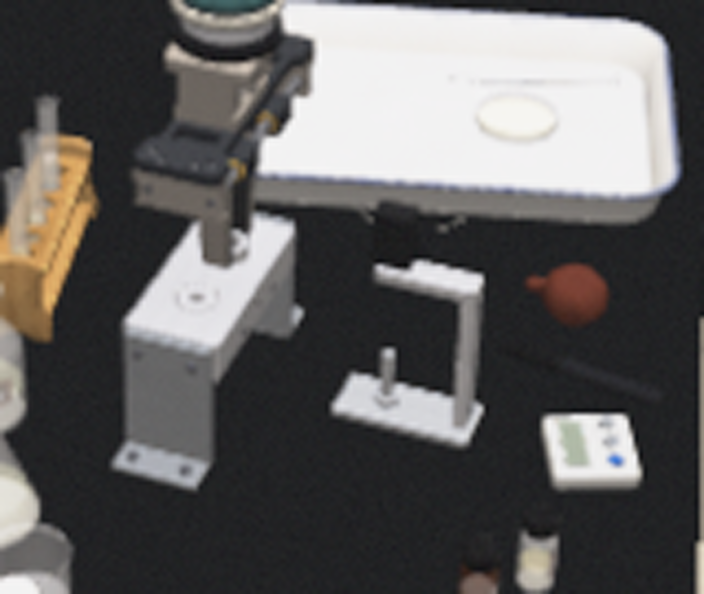

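```bash
python3 - <<'E'
from probe import *
A=np.array([.5734,-.0400])
hit=manip.line_to([*A,.150],max_speed=.06,guard=15)
o=manip.get_obs();print(hit,o["clock"],o["position"],o["ft_force"].round(1),o["gripper_width"]*92)
manip.line_to([*A,.19],max_speed=.15)
c=manip.capture("side");crop(c,215,375,120,255,4.4,"pics/s10.png")
E
```

```text
False 24.1 [ 0.57310196 -0.04017477  0.1497712 ] [-0.2  0.  -0.8] 28.760686139637183
```

View pics/s10.png

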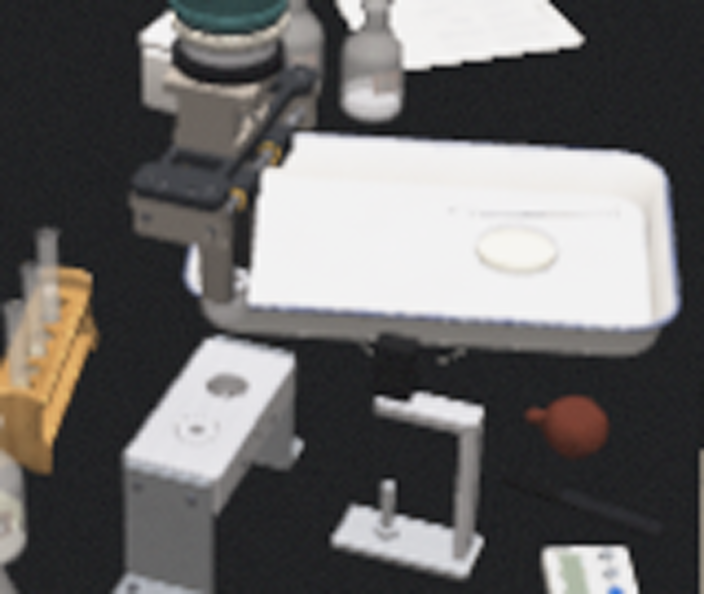

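```bash
python3 - <<'E'
from probe import *
T=[.54,-.385]
manip.line_to([*T,.19],max_speed=.25)
manip.line_to([*T,.06],max_speed=.2)
manip.hold(.2)
hit=manip.line_to([*T,.018],max_speed=.03,guard=2.5)
o=manip.get_obs();print(hit,o["clock"],o["position"],o["ft_force"].round(1),o["gripper_width"]*92)
c=manip.capture("side");crop(c,235,375,120,255,4.4,"pics/s11.png")
E
```

```text
True 28.1833 [ 0.54005025 -0.38487477  0.02423012] [-0.6 -0.4  5.9] 28.76724566216983
```

View pics/s11.png

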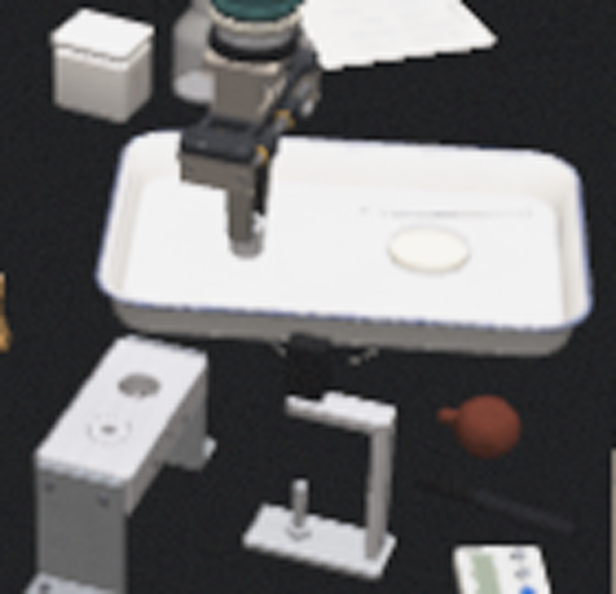

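Floor contact was felt at TCP z = 0.024, which is the expected height. Releasing.

```bash
python3 - <<'E'
from probe import *
T=[.54,-.385]
manip.gripper_to(.5)
manip.line_to([*T,.12],max_speed=.1)
manip.line_to([*T,.25],max_speed=.25)
manip.reach([.35,-.55,.25],q(np.radians(-30)))
manip.hold(.3)
print(manip.get_obs()["clock"])
for n in("side","top"):
    c=manip.capture(n);pickle.dump(c,open(n+"12.pkl","wb"))
    crop(c,*((235,375,120,255) if n=="side" else (130,450,80,310)),4.4 if n=="side" else 2.4,f"pics/{n}12.png")
E
```

```text
31.7583
```

View pics/side12.png

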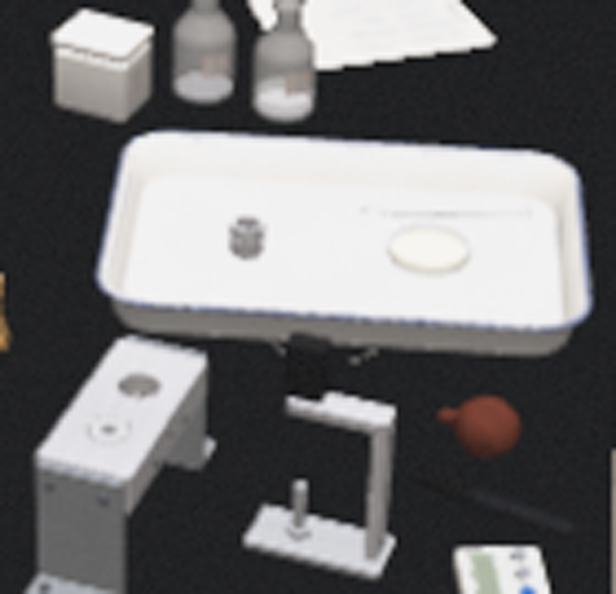

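View pics/top12.png

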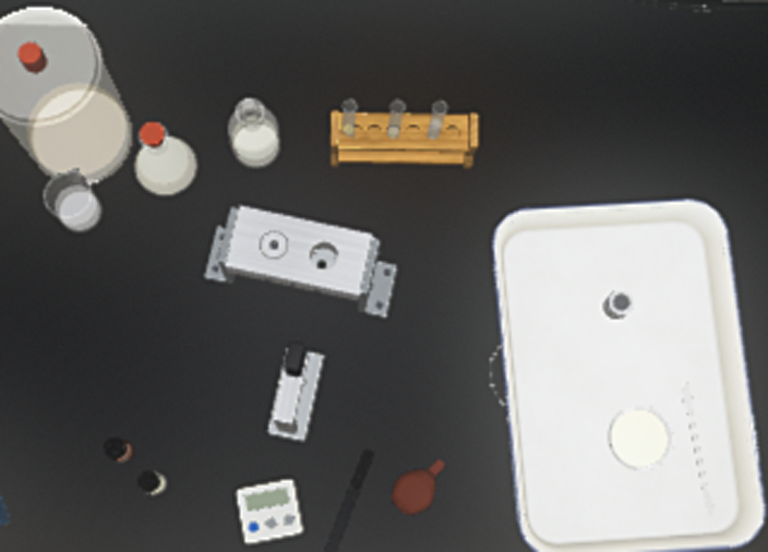

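```bash
python3 -c "
from cell import manip
manip.close_job()"
```

```text
the job is handed in; nothing more can be done
```

The job is done and handed in at about 32 s of the 64 s allowed.

- **Finding the hole:** I gripped the hook and felt for the access hole under the right-hand well with light touches (4 N stop). The eighth grid point of the search found it, about 1.6 mm toward the robot and 2.8 mm toward +y from my estimate of the well's centre.
- **Push-out:** I pushed the wide adapter up and held it there. In the picture its top stood about 12 mm proud with the hook still under it. It stayed up after I lowered the hook. No stop tripped while pushing, and the readings were only a few newtons.
- **Final pictures:**
  - The adapter stands bore up in the empty part of the tray.
  - The hook stands upright, well clear of the block.
  - The narrow adapter is flush in its well.
  - The bystanders look unmoved.

**Checks that disagreed:**
- The two cameras differed by 2–3 mm on the block's position. I leaned towards the side view, and the touch search covered the rest.
- While touching the plate, the arm was pushed about 1 mm sideways. It was back on target once the pin was in the hole.
- The depth readings of the raised adapter are noisy: 114 mm after the hook was lowered, where a clicked adapter should read 116 mm. I did not see the click as a clear force step, so I judged it by the adapter staying up.

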